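# Re-hang the lift-off door of a spice cupboard

### The arm

A 6-joint arm with a two-finger parallel gripper is mounted at the origin on a cart in front of the work surface, level with it; the furniture and walls round the work are solid. World frame = base frame: x ahead of the robot, y to its left, z up, the work surface at z = 0. Lengths are in m, angles in rad, forces in N, time in s.
With the tool pointing down it reaches from about 0.325 to 0.875 m from the base axis. Payload 4.4 kg.
Tool frame: the origin (TCP) lies midway between the tips of the shut fingers; the grasp point (between the pads) lies bot.hold_point_z behind it (bot.hold_point_z is the distance from the TCP to the grasp point, in m); z points along the fingers, y is the line along which they close (so a half turn about z gives the same grasp; the last joint's range is limited). The gripper opens to 85 mm and grips with 20 to 120 N. Pads are 22 mm wide; open, the fingers measure 114 mm over their backs; the gripper's body (76 mm by 85 mm) begins 54 mm behind the grasp point. The pads swing forward as they close: fully open they stand 13 mm farther back than shut.
Start: joints at [0.966, 0.207, 1.542, -0, 1.393, -0.15], TCP at [0.253, 0.517, 0.231] pointing down, gripper open.
Joint ranges: [-2.73, 2.73], [-0.86, 2.22], [0.23, 2.46], [-1.11, 4.25], [0.08, 2.63], [-2.82, 2.82]. Speed limits (rad/s): [2.79, 2.79, 3.14, 3.14, 3.14, 3.14].

### API

Orientations are given as a unit quaternion [w, x, y, z].
In Python, from rig import bot, optics gives the robot as it stands.
- The arm moves only by the tool step_arm, never from a script. Its argument "increments" is a list of rows, each an object with "translation": the shift along the tool's x, y, z in m, a list of three; "angular": the turn, a rotation vector about the tool's x, y, z in rad, a list of three; "gripper": the opening, from 0 (shut) to 1 (fully open). A call has 1 to 5 rows; each row is the pose to reach, as a shift and turn from the pose commanded when the call began, along the tool's axes at that moment; what a row does not reach only later rows make up. A row lasts 1/8 s, in which the tool goes at most 62.5 mm and 10.7 degrees, less where a joint would pass 70% of its speed; a pose out of reach is approached as far as the arm can. A call with a gripper value outside its range is refused whole. The fingers move at their own pace and stop on an object; "grip_force" is the grip in N (left out, the last holds). Time passes only in rows, so rows that repeat a pose let the fingers close. It gives the time, the measured TCP pose, the force, the opening and the grip force at its end, in the units of the state.
- bot.get_obs(): the state, without advancing time (a new reading comes with each control period).
- optics.read_camera(name): name is "scene" or "side" or "wrist"; returns a dict with "img" (384x512x3 uint8, red, green, blue), "z_map" (384x512 float32, m along the optical axis (not along the pixel's ray), 0 where there is no reading), "K" (3x3 intrinsics, pixels), "dist_coeffs" ([k1, k2, p1, p2, k3] as OpenCV has them; the pictures are not rectified), "R" (3x3) and "t" (3): a world point X has camera coordinates R X + t. Camera axes: x right, y down, z forward; pixel columns grow to the right and rows downward; lengths in m; the calibration is good to about 2 mm. A picture is of the moment at which its call begins.
- bot.close_job(): hands the job in; it is judged then, once.
The state is a dict: "t": time; "joint_pos": joint angles; "qd": joint speeds; "tau": joint torques, N m; "tcp_pos": TCP position; "ee_rot": TCP orientation; "ft_force": force on the tool from outside, world axes, zero at the start; "moment": the same for the moment, N m; "width": opening from 0.0 (shut) to 1.0 (fully open); "grasp_force": force on a finger pad.
Only numpy, scipy, OpenCV 4.12 (cv2) and the standard library are available. Lean on these libraries where they do the work, as an engineer would, in place of code of your own. Each camera call takes 0.05 s, during which the arm holds its last target. There are 200 camera calls.

### The job

The door of the little green spice cupboard has been washed and stands in the plate drainer. Lift it out, hang it back with both knuckles fully down on the two hinge pins while it stands open, then let go and push it gently shut until it is held by its catch. Do not force or drop it onto the pins, and leave everything else standing where it is.

Things in the scene. Friction and masses are not known exactly. Their poses are not given: they have to be found in the camera images.
- cupboard: Small green spice cupboard fixed on the worktop: 190 wide (its y), 120 deep (its x), 220 tall, open front facing its -x. Origin: on the worktop under the middle of its front edge; the front plane is x = 0. Two steel hinge pins stand outside its front left edge, one above the other. On its right front edge two clear buffers stand 6.5 proud.
- pin_nominal (a point): Lower pin's NOMINAL foot (cupboard x -13.5, y 101, z 44); upper foot at z 152. Pins: 8.4 thick, 20 tall (tips z 64, 172), flat tips with a 0.8 chamfer, on shoulders 13 wide. The strip with both pins is screwed on through slots and sits up to 5 mm fore or aft (cupboard x) of nominal, y true; it does not shift under load. See or feel where it is: this point does not show it.
- catch (a point): Middle of the roller catch inside the cupboard, right, under the top (cupboard x 6.5, y -65, z 188): two sprung white rollers grip the door's tongue as the door is shut. Pushing it home takes about 3 to 6 N at the free edge.
- cupboard_door: Loose green door, panel 14 thick (x), 176 wide (y), 190 tall (z), 0.3 to 0.5 kg. Origin under the panel's middle; front face -x with a knob 22 wide, 22 long at y -72, z 105. Stands upright in the drainer, underside at world z 16; seated, at 14. Hung and shut, its axes equal the cupboard's; open, it is turned clockwise (from above), free edge towards the robot.
- tongue (a point): Head (8 thick) of the steel catch tongue on the door's inner (+x) face, door x 26, y -59, z 172.
- knuckle_low (a point): Centre of the lower end of the door's lower knuckle (door x 0, y 107, z 30): an open brass tube, bore 10, outside 16, 22 long. Seated, it is 44 above the worktop.
- knuckle_top (a point): Centre of the lower end of the door's upper knuckle (door x = 0, y = 107, z = 138). Seated, it is 152 above the worktop.
- free_edge (a point): Middle of the door's free edge (door x = 0, y = -88, z = 95). Shut against the buffers it is at x = -13.5 in the cupboard's frame.
- plate_drainer: Wooden plate drainer, fixed, 160 (x) x 116 (y), base 16 high, origin under the middle of its far (+x) edge. Six pairs of dowels (diameter 8, at y = -45 and +45) rise to z = 86 and make five slots; the door stands in the middle slot (drainer x -80), its width along the drainer's y, with 2 mm play on each side.
- spice_jar_4: Spice jar with a black cap, 41 x 41 x 105, standing in the cupboard; origin under its middle.
- spice_jar_5: Spice jar with a black cap, 41 x 41 x 105, standing in the cupboard; origin under its middle.
- spice_jar_6: Spice jar with a black cap, 41 x 41 x 105, standing in the cupboard; origin under its middle.
- egg_cup_1: White egg cup, 47 x 47 x 58, on the cupboard's shelf; origin under its middle.
- egg_cup_2: White egg cup, 47 x 47 x 58, on the cupboard's shelf; origin under its middle.
- mug: White mug, blue inside, 83 x 116 x 94, on the worktop at the right; origin under its middle.
- timer: Round dark egg timer, 64 x 64 x 50, on the worktop at the right; origin under its middle.
- salt_mill: Small grey salt shaker, 44 x 44 x 90, on the worktop at the left; origin under its middle.

How it is judged:
By the outcome, as a careful person would: the job done as asked, in the order asked, and still so for the second after the job is handed in, with the robot touching nothing.
It also fails if it takes over 72 s, if anything falls off the work surface, if the arm or the gripper's body presses on something with over 40 N, if the wrist force passes 120 N, or if a joint passes its speed limit or range.

## Working session

There is one attempt and no reset: what is moved stays moved. The work goes in short steps, Python scripts to look and compute and a tool call to move; the robot and the scene stay as the last step left them, time stands still between calls to the robot, and variables do not carry over. Pictures are saved under pics/ and viewed, at most 13 in all, crops included, and the job is handed in when it is done.

Besides the shell and the picture viewer there is one more tool, called after "Request:" as a command line: name --argument value ..., lists and objects as JSON in quotes. step_arm: Moves the arm, as the interface text tells. Its arguments: {"type":"object","properties":{"increments":{"type":"array"},"grip_force":{"type":"number"}},"required":["increments"]}

```bash
ls; mkdir -p pics; python3 - <<'E'
from rig import bot, optics
import cv2, numpy as np
print(bot.get_obs(), bot.hold_point_z)
for n in("scene","side","wrist"):
    c=optics.read_camera(n); np.savez(f"{n}0.npz",**c)
    cv2.imwrite(f"pics/{n}0.png",c["img"][:,:,::-1]); print(n,c["K"].tolist(),c["dist_coeffs"],c["R"].tolist(),c["t"])
E
```

```text
pics
{'t': 0.0, 'joint_pos': array([ 9.65493294e-01,  2.07426186e-01,  1.54296570e+00, -1.84870181e-06,
        1.39347168e+00, -1.50488222e-01]), 'qd': array([ 0.00048138, -0.00048498,  0.00175006, -0.00069656, -0.00018116,
        0.00010532]), 'tau': array([-5.42752732e-04, -3.83041155e+01, -2.91587466e+01, -4.85953278e-04,
        1.07048001e-02,  4.30629399e-06]), 'tcp_pos': array([0.2521668 , 0.51591889, 0.23011666]), 'ee_rot': array([-4.18097835e-04,  2.25452133e-01,  9.74253584e-01, -1.05567579e-03]), 'ft_force': array([ 1.16082564, -0.09616903,  1.11598976]), 'moment': array([ 0.05063444, -0.02963992, -0.03546499]), 'grasp_force': 0.0, 'width': 1.0009938565682166} 0.0187
scene [[424.5864814766746, 0.0, 253.65565343538964], [0.0, 424.5864814766746, 190.6108805033482], [0.0, 0.0, 1.0]] [-0.01325014  0.          0.          0.          0.        ] [[0.661405173122741, -0.7500264674976804, 0.0018694971055446925], [-0.542772043699499, -0.4803566919337097, -0.688952797434463], [0.5176308583776144, 0.45466223349587087, -0.7248037995815145]] [-0.29792032  0.36159838  1.43733982]
side [[401.58801065875076, 0.0, 260.15237300539286], [0.0, 401.58801065875076, 190.71558371369434], [0.0, 0.0, 1.0]] [0.04567689 0.         0.         0.         0.        ] [[-0.9963769372400012, -0.08063778269583036, -0.02702863182135678], [-0.010077288774301767, 0.4275096966808879, -0.9039545937129666], [0.08444789628637141, -0.9004071341597174, -0.4267734124416504]] [0.49686343 0.12191954 1.64407927]
wrist [[308.71661709867647, 0.0, 253.54099985479522], [0.0, 308.71661709867647, 187.14220075411401], [0.0, 0.0, 1.0]] [-0.02241374  0.          0.          0.          0.        ] [[0.4388212644041664, 0.8985724743710082, -0.0018455919089998617], [0.86752406406926, -0.4231216046701861, 0.2614767789347331], [0.2341749264278416, -0.11634266613797711, -0.9652080023851978]] [-0.57576019 -0.03394419  0.37781968]
```

```bash
python3 -c "
import cv2,numpy as np
a=[cv2.imread(f'pics/{n}0.png') for n in('scene','side')]
cv2.imwrite('pics/s0.png',cv2.resize(a[0],(800,600)));cv2.imwrite('pics/s1.png',cv2.resize(a[1],(800,600)))"
```

```text
(no output)
```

View pics/s0.png

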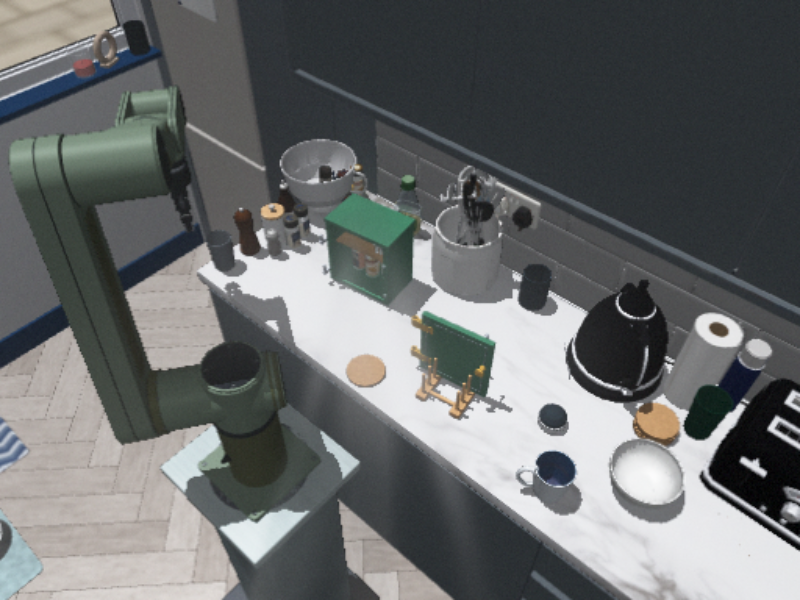

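View pics/s1.png

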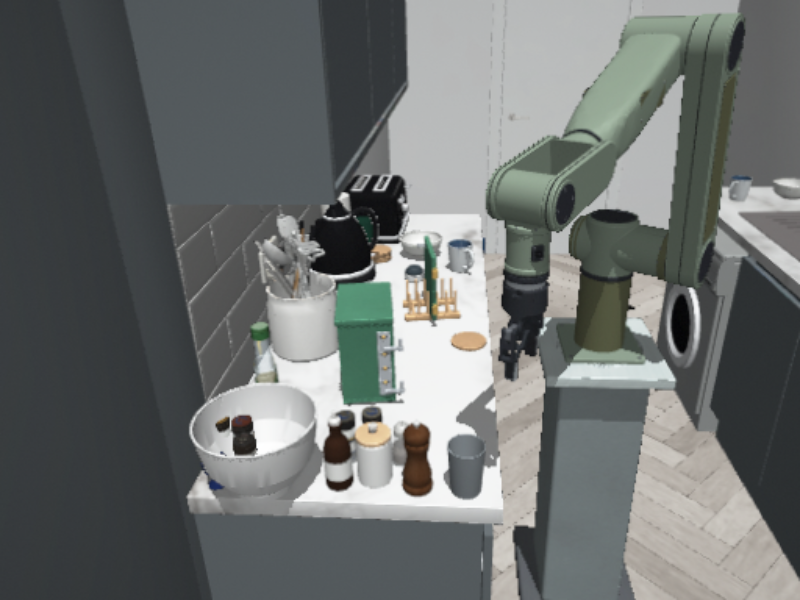

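The scene view shows the cupboard near (370,250), the door with its brass knuckles on the left near (455,350), and the drainer below it. The side view shows the pin strip near (390,360).

```bash
cat > h.py <<'E'
import numpy as np, cv2
def load(n,k=0): return dict(np.load(f"{n}{k}.npz"))
def rays(c,uv):
    p=cv2.undistortPoints(np.float64(uv).reshape(-1,1,2),c["K"],c["dist_coeffs"]).reshape(-1,2)
    return -c["R"].T@c["t"], np.c_[p,np.ones(len(p))]@c["R"]   # centre, world dirs (unit depth)
def cloud(c):
    v,u=np.mgrid[0:384,0:512]; C,d=rays(c,np.stack([u,v],-1).reshape(-1,2))
    return (C+d*c["z_map"].reshape(-1,1)).reshape(384,512,3)
def plane(c,uv,z):
    C,d=rays(c,uv); return C+d*((z-C[2])/d[:,2])[:,None]
def proj(c,X):
    r,_=cv2.Rodrigues(c["R"]); return cv2.projectPoints(np.float64(X).reshape(-1,1,3),r,c["t"],c["K"],c["dist_coeffs"])[0].reshape(-1,2)
def green(c):
    h=cv2.cvtColor(c["img"],cv2.COLOR_RGB2HSV); return (h[...,0]>60)&(h[...,0]<90)&(h[...,1]>110)&(c["z_map"]>0)
E
python3 - <<'E'
from h import *
for n in("scene","side"):
    c=load(n); P=cloud(c); m=green(c); 
    k,l,st,ce=cv2.connectedComponentsWithStats(m.astype(np.uint8))
    for i in range(1,k):
        if st[i,4]>80:
            q=P[l==i]; print(n,st[i],q.mean(0).round(3),np.percentile(q,2,axis=0).round(3),np.percentile(q,98,axis=0).round(3))
            # top rows: 
            zt=np.percentile(q[:,2],97); t=q[abs(q[:,2]-zt)<.008]
            r=cv2.minAreaRect((t[:,:2]*1000).astype(np.float32)); print("  top z",zt.round(3),r)
    print(-c["R"].T@c["t"])
c=load("scene");cv2.imwrite("pics/a.png",cv2.resize(c["img"][190:275,200:330,::-1],(780,510),interpolation=2))
c=load("side");cv2.imwrite("pics/b.png",cv2.resize(c["img"][145:260,205:305,::-1],(520,598),interpolation=2))
E
```

```text
scene [233 132  32  21 250] [0.61  0.157 0.221] [0.57  0.11  0.217] [0.643 0.23  0.227]
  top z 0.226 ((590.051025390625, 172.29660034179688), (96.08511352539062, 133.14849853515625), 11.931671142578125)
scene [438 247  31  34 510] [ 0.708 -0.677  0.082] [ 0.674 -0.705  0.015] [ 0.747 -0.643  0.122]
  top z 0.122 ((711.1495361328125, -673.0361938476562), (73.62071228027344, 74.03174591064453), 70.03680419921875)
[-0.35069991 -0.70325606  1.29147054]
side [228 138  11  17  82] [ 0.695 -0.657  0.104] [ 0.673 -0.723  0.059] [ 0.731 -0.45   0.156]
  top z 0.138 ((661.745361328125, -429.70843505859375), (0.0, 0.0), 0.0)
[0.35745285 1.46828488 0.82528858]
```

View pics/a.png

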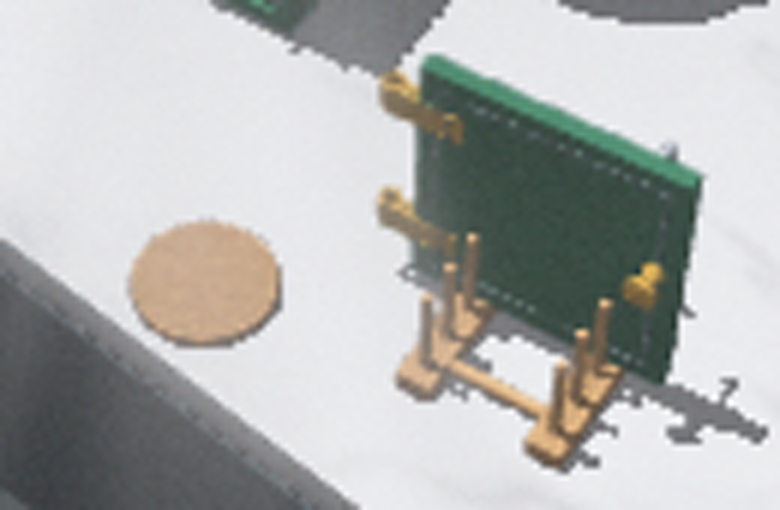

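View pics/b.png

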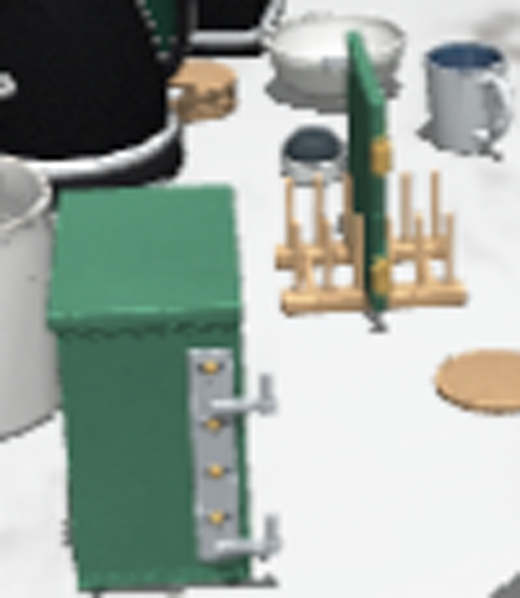

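Crop a: the door stands with its knob side towards the robot (knob near (645,285)) and its knuckles on the left at (400,95) and (395,205). Crop b: the pins stand at (268,385) and (268,530), and the strip is on the cupboard's left side.

```bash
python3 - <<'E'
from h import *
# wrist camera in tool frame
from scipy.spatial.transform import Rotation as Ro
c=load("wrist"); C=-c["R"].T@c["t"]; q=np.array([-4.18097835e-04,2.25452133e-01,9.74253584e-01,-1.05567579e-03])
Rt=Ro.from_quat(q[[1,2,3,0]]).as_matrix(); print("cam in tool",Rt.T@(C-[.2522,.5159,.2301]),"\n",(Rt.T@c["R"].T).round(3)); print("tool axes\n",Rt.round(3))
c=load("scene"); P=cloud(c); h=cv2.cvtColor(c["img"],cv2.COLOR_RGB2HSV); g=(h[...,0]>55)&(h[...,0]<95)&(h[...,1]>60)
def fit(q,name):
    r=cv2.minAreaRect((q[:,:2]*1000).astype(np.float32)); print(name,len(q),np.round(r[0],1),np.round(r[1],1),round(r[2],1), cv2.boxPoints(r).round(0).tolist())
v,u=np.mgrid[0:384,0:512]
def roi(a,b,d,e): return (u>=a)&(u<=b)&(v>=d)&(v<=e)
D=g&roi(262,318,195,255); C_=g&roi(205,268,120,195)
for n,m in(("door",D),("cup",C_)):
    q=P[m]; print(n,m.sum(),np.percentile(q,[1,50,99],axis=0).round(3).tolist())
q=P[D]; q=q[(q[:,2]>.03)&(q[:,2]<.19)]
l=cv2.fitLine(q[:,:2].astype(np.float32),cv2.DIST_HUBER,0,.001,.001).ravel(); print("door front line",l,np.degrees(np.arctan2(l[1],l[0])))
s=(q[:,:2]-l[2:])@l[:2]; print(np.percentile(s,[.5,99.5]))
fit(P[D&(P[...,2]>.2)],"door top"); fit(P[C_&(P[...,2]>.212)],"cup top")
q=P[C_]; q=q[(q[:,2]<.2)&(q[:,2]>.02)]; print("cup lower pts",len(q))
c=load("side"); P=cloud(c); h=cv2.cvtColor(c["img"],cv2.COLOR_RGB2HSV); g=(h[...,0]>55)&(h[...,0]<95)&(h[...,1]>60)
C_=g&roi(205,255,175,260); fit(P[C_&(P[...,2]>.212)],"side cup top")
q=P[C_&(P[...,2]<.2)&(P[...,2]>.02)]; l=cv2.fitLine(q[:,:2].astype(np.float32),cv2.DIST_HUBER,0,.001,.001).ravel(); print("left side line",l,np.degrees(np.arctan2(l[1],l[0]))); s=(q[:,:2]-l[2:])@l[:2]; print(np.percentile(s,[.5,99.5]))
E
```

```text
cam in tool [ 0.06630944  0.00184875 -0.14236964] 
 [[ 0.001 -0.965 -0.262]
 [ 1.     0.     0.001]
 [-0.    -0.262  0.965]]
tool axes
 [[-0.898  0.439 -0.001]
 [ 0.439  0.898 -0.002]
 [ 0.    -0.002 -1.   ]]
door 540 [[0.426, -0.267, 0.036], [0.443, -0.2, 0.163], [0.463, -0.103, 0.212]]
cup 1264 [[0.502, 0.101, 0.022], [0.576, 0.186, 0.221], [0.782, 0.297, 0.228]]
door front line [ 0.16997997 -0.9854475   0.4436695  -0.20581375] -80.21334
[-0.07708891  0.06157845]
door top 188 [  88.6 -458.6] [994.2 152.1] 37.8 [[-351.0, -703.0], [-257.0, -823.0], [528.0, -214.0], [435.0, -94.0]]
cup top 1083 [ 188.4 -247.7] [1394.   221.6] 49.2 [[-351.0, -703.0], [-183.0, -848.0], [727.0, 208.0], [560.0, 353.0]]
cup lower pts 159
side cup top 921 [492.5 789. ] [ 122.1 1382.9] 8.0 [[336.0, 1465.0], [528.0, 96.0], [649.0, 113.0], [457.0, 1482.0]]
left side line [0.99167436 0.12877107 0.5766334  0.29915938] 7.3985834
[-0.07401991  0.04582621]
```

```bash
cat >> h.py <<'E'
from scipy.spatial.transform import Rotation as Ro
def tool(o): q=o["ee_rot"]; return Ro.from_quat(q[[1,2,3,0]]).as_matrix(), o["tcp_pos"]
def goto(o,xyz,yaw):
    """tool-frame shift and rotvec to a tool-down pose with tool x at yaw (deg)"""
    R,p=tool(o); a=np.radians(yaw); x=np.array([np.cos(a),np.sin(a),0]); z=np.array([0,0,-1.]); G=np.c_[x,np.cross(z,x),z]
    return (R.T@(np.array(xyz)-p)).round(4), Ro.from_matrix(R.T@G).as_rotvec().round(4)
E
python3 - <<'E'
from h import *
from rig import bot
c=load("scene")
d=plane(c,[[270.8,199.5],[316.7,219.7]],.206); print("door top corners",d.round(3), np.linalg.norm(d[1]-d[0]))
d=plane(c,[[c0/800*512,r/800*512] for c0,r in((327,213),(410,237),(358,198))],.22); print("cup top fl,fr,bl",d.round(3),np.linalg.norm(d[1]-d[0]))
c=load("side"); d=plane(c,[[251.2,206.2],[250.2,180.6],[214.6,207.5]],.22); print("cup top side fl fr bl",d.round(3),np.linalg.norm(d[1]-d[0]))
d=plane(c,[[205+268/5.2,145+377/5.2]],.172);print("upper tip",d.round(3))
d=plane(c,[[205+270/5.2,145+519/5.2]],.064);print("lower tip",d.round(3))
o=bot.get_obs()
pin=np.r_[d[0,:2]]; print(goto(o,[pin[0]-.077*np.cos(.297),pin[1]-.077*np.sin(.297),.21],17))
E
```

```text
door top corners [[ 0.432 -0.095  0.206]
 [ 0.463 -0.267  0.206]] 0.1747637343946895
cup top fl,fr,bl [[0.521 0.297 0.22 ]
 [0.59  0.079 0.22 ]
 [0.617 0.28  0.22 ]] 0.22844148016748306
cup top side fl fr bl [[0.497 0.31  0.22 ]
 [0.522 0.104 0.22 ]
 [0.616 0.323 0.22 ]] 0.20770799174611718
upper tip [[0.482 0.299 0.172]]
lower tip [[0.484 0.299 0.064]]
(array([-0.2474, -0.146 ,  0.0205]), array([-1.2000e-03,  2.0000e-03,  2.3901e+00]))
```

Request:
step_arm --increments '[{"translation": [-0.05, -0.03, 0.0], "angular": [0, 0, 0.18], "gripper": 1}, {"translation": [-0.1, -0.06, 0.0], "angular": [0, 0, 0.36], "gripper": 1}, {"translation": [-0.15, -0.09, 0.0], "angular": [0, 0, 0.54], "gripper": 1}, {"translation": [-0.2, -0.12, 0.0], "angular": [0, 0, 0.72], "gripper": 1}, {"translation": [-0.247, -0.146, 0.02], "angular": [0, 0, 0.9], "gripper": 1}]'

```text
t: 0.78
tcp_pos: [0.4124, 0.2757, 0.2127]
ee_rot: [0.001, 0.629, 0.777, 0.002]
ft_force: [0.8, -0.2, -0.2]
width: 1.002
grasp_force: 0.0
```

Request:
step_arm --increments '[{"translation": [0, 0, 0], "angular": [0, 0, 0.18], "gripper": 1}, {"translation": [0, 0, 0], "angular": [0, 0, 0.36], "gripper": 1}, {"translation": [0, 0, 0], "angular": [0, 0, 0.54], "gripper": 1}, {"translation": [0, 0, 0], "angular": [0, 0, 0.72], "gripper": 1}, {"translation": [0, 0, 0], "angular": [0, 0, 0.9], "gripper": 1}]'

```text
t: 1.4
tcp_pos: [0.4101, 0.2767, 0.2109]
ee_rot: [-0.0, 0.905, 0.426, -0.0]
ft_force: [-0.1, 0.0, -0.1]
width: 1.002
grasp_force: 0.0
```

Request:
step_arm --increments '[{"translation": [0, 0, 0], "angular": [0, 0, 0.18], "gripper": 1}, {"translation": [0, 0, 0], "angular": [0, 0, 0.36], "gripper": 1}, {"translation": [0, 0, 0], "angular": [0, 0, 0.54], "gripper": 1}, {"translation": [0, 0, 0], "angular": [0, 0, 0.59], "gripper": 1}, {"translation": [0, 0, 0], "angular": [0, 0, 0.59], "gripper": 1}]'

```text
t: 2.02
tcp_pos: [0.4101, 0.2768, 0.211]
ee_rot: [0.0, 0.989, 0.148, -0.0]
ft_force: [0.2, -0.7, -0.3]
width: 1.003
grasp_force: 0.0
```

```bash
cat > snap.py <<'E'
import sys
from h import *
from rig import bot,optics
n,k=sys.argv[1:3]; c=optics.read_camera(n); o=bot.get_obs(); np.savez(f"{n}{k}.npz",**c,tcp=o["tcp_pos"],Rt=tool(o)[0])
cv2.imwrite(f"pics/{n}{k}.png",c["img"][:,:,::-1]); print(o["t"],o["tcp_pos"].round(4),o["ee_rot"].round(4),o["ft_force"].round(2),o["joint_pos"].round(2))
E
python3 snap.py wrist 1
```

```text
2.075 [0.4101 0.2768 0.211 ] [ 1.000e-04  9.889e-01  1.483e-01 -3.000e-04] [ 0.1   0.08 -0.02] [ 0.42  0.05  1.76 -0.    1.33  1.69]
```

View pics/wrist1.png

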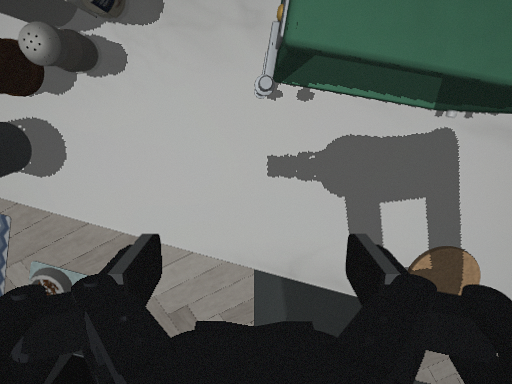

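The wrist view shows the upper pin and its shoulder at about (264,87), the cupboard's front-left corner at (277,82), and the fingers at the bottom.

```bash
python3 - <<'E'
from h import *
c=load("wrist",1); cv2.imwrite("pics/p.png",cv2.resize(c["img"][60:115,235:320,::-1],(765,495),interpolation=cv2.INTER_CUBIC))
P=cloud(c); print(P[80:95:2,258:272:2,2].round(3)); print(proj(c,[[.482,.299,.172]]),plane(c,[[264,87]],.172))
E
```

```text
[[ 0.151  0.172  0.172  0.171  0.171  0.171  0.171]
 [ 0.152  0.173  0.172  0.174  0.17   0.172  0.172]
 [ 0.158  0.171  0.173  0.171  0.172  0.172  0.172]
 [ 0.151  0.171  0.171  0.171  0.172  0.172  0.172]
 [ 0.153  0.167  0.173  0.171  0.173  0.172  0.171]
 [ 0.15   0.151  0.162  0.17   0.171  0.167  0.153]
 [ 0.15   0.152  0.152  0.151  0.152  0.152  0.153]
 [ 0.062  0.151  0.152  0.152  0.151  0.151 -0.   ]]
[[255.88017708  88.65304216]] [[0.48418407 0.29491441 0.172     ]]
```

View pics/p.png

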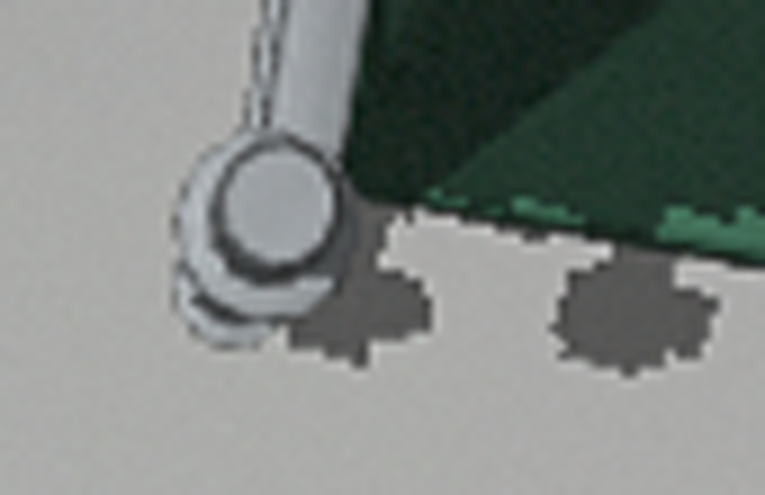

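```bash
python3 - <<'E'
from h import *
from rig import bot
c=load("wrist",1); P=cloud(c); m=np.zeros((384,512),bool); m[70:100,250:285]=1
g=cv2.cvtColor(c["img"],cv2.COLOR_RGB2HSV); m&=(P[...,2]>.1665)&(P[...,2]<.178)&(g[...,1]<60)
v,u=np.nonzero(m); print(len(u),u.mean(),v.mean(),u.min(),u.max(),v.min(),v.max())
X=plane(c,[[u.mean(),v.mean()],[265.4,82.2]],.172); print(X, (c["Rt"].T@(X-c["tcp"]).T).T)
print(goto(bot.get_obs(),[.4424,-.1515,.26],100))
E
```

```text
179 265.47486033519556 82.72067039106145 259 272 75 90
[[0.48660618 0.29481664 0.172     ]
 [0.4868581  0.29494046 0.172     ]] [[0.07841198 0.00519064 0.03899219]
 [0.07868914 0.00514615 0.03899203]]
(array([-0.0948,  0.4189, -0.0489]), array([-3.0000e-04,  5.0000e-04, -1.4476e+00]))
```

Request:
step_arm --increments '[{"translation": [-0.013, 0.058, -0.02], "angular": [0, 0, -0.18], "gripper": 1}, {"translation": [-0.026, 0.118, -0.049], "angular": [0, 0, -0.36], "gripper": 1}, {"translation": [-0.039, 0.175, -0.049], "angular": [0, 0, -0.54], "gripper": 1}, {"translation": [-0.052, 0.23, -0.049], "angular": [0, 0, -0.72], "gripper": 1}, {"translation": [-0.065, 0.285, -0.049], "angular": [0, 0, -0.9], "gripper": 1}]'

```text
t: 2.7
tcp_pos: [0.4304, 0.0163, 0.2604]
ee_rot: [0.0, 0.853, 0.522, 0.0]
ft_force: [2.0, -0.2, 0.6]
width: 1.004
grasp_force: 0.0
```

```bash
python3 - <<'E'
from h import *
from rig import bot
print(goto(bot.get_obs(),[.4424,-.1515,.26],100))
E
```

```text
(array([-0.144 ,  0.0869,  0.0004]), array([ 0.0012, -0.    , -0.6465]))
```

Request:
step_arm --increments '[{"translation": [-0.05, 0.025, 0], "angular": [0, 0, -0.18], "gripper": 1}, {"translation": [-0.1, 0.05, 0], "angular": [0, 0, -0.36], "gripper": 1}, {"translation": [-0.123, 0.06, 0], "angular": [0, 0, -0.548], "gripper": 1}, {"translation": [-0.123, 0.06, 0], "angular": [0, 0, -0.548], "gripper": 1}, {"translation": [-0.123, 0.06, 0], "angular": [0, 0, -0.548], "gripper": 1}]'

```text
t: 3.32
tcp_pos: [0.4269, -0.1194, 0.2598]
ee_rot: [-0.0, 0.682, 0.731, -0.0]
ft_force: [0.7, -0.2, -0.5]
width: 0.999
grasp_force: 0.0
```

```bash
python3 snap.py wrist 2
```

```text
3.375 [ 0.4269 -0.119   0.2598] [-2.000e-04  6.822e-01  7.312e-01 -0.000e+00] [-0.3  -0.88  0.37] [-0.47 -0.11  1.81  0.    1.44 -0.54]
```

View pics/wrist2.png

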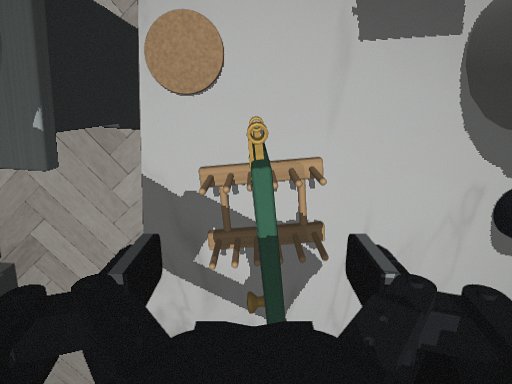

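The wrist view shows the door's top edge running from (262,165) to (276,322), the upper knuckle at (258,131) and the knob at (255,302).

```bash
python3 - <<'E'
from h import *
from rig import bot
c=load("wrist",2); P=cloud(c); h=cv2.cvtColor(c["img"],cv2.COLOR_RGB2HSV)
m=(abs(P[...,2]-.206)<.006)&(h[...,0]>55)&(h[...,0]<95)&(h[...,1]>60); m[:150]=0
q=P[m]; print(len(q),np.median(q[:,2])); 
r=cv2.minAreaRect((q[:,:2]*1000).astype(np.float32)); print(r)
l=cv2.fitLine(q[:,:2].astype(np.float32),cv2.DIST_L2,0,.001,.001).ravel(); l[:2]*=np.sign(l[1]); print(l,np.degrees(np.arctan2(l[1],l[0])))
s=(q[:,:2]-l[2:])@l[:2]; print("s range",np.percentile(s,[0,1,99,100]))
e=l[2:]+l[:2]*np.percentile(s,99.7)  # hinge edge, door y=88
g=e-l[:2]*.058; yaw=np.degrees(np.arctan2(l[1],l[0])); print("edge",e,"grasp",g)
k=plane(c,[[258,131]],.176); print("knuckle",k, (k[0,:2]-e)@l[:2])
print(goto(bot.get_obs(),[*g,.26],yaw))
E
```

```text
3028 0.20555991428885098
((440.5208740234375, -150.27896118164062), (13.726826667785645, 120.068359375), 9.993755340576172)
[-0.17108494  0.98525625  0.4395989  -0.1450765 ] 99.85091
s range [-0.06533435 -0.06269807  0.05406303  0.05474703]
edge [ 0.43028115 -0.09141682] grasp [ 0.44020407 -0.14856168]
knuckle [[ 0.42756578 -0.07059655  0.176     ]] 0.020977860149919092
(array([-0.0305,  0.0112, -0.0002]), array([-0.0003, -0.0003, -0.1026]))
```

Request:
step_arm --increments '[{"translation": [-0.0305, 0.011, 0.0], "angular": [0, 0, -0.1026], "gripper": 1}, {"translation": [-0.0305, 0.011, 0.03], "angular": [0, 0, -0.1026], "gripper": 1}, {"translation": [-0.0305, 0.011, 0.06], "angular": [0, 0, -0.1026], "gripper": 1}, {"translation": [-0.0305, 0.011, 0.091], "angular": [0, 0, -0.1026], "gripper": 1}, {"translation": [-0.0305, 0.011, 0.091], "angular": [0, 0, -0.1026], "gripper": 1}]'

```text
t: 4.0
tcp_pos: [0.4381, -0.1468, 0.1665]
ee_rot: [-0.003, 0.643, 0.766, -0.001]
ft_force: [0.8, 0.1, 0.6]
width: 1.0
grasp_force: 0.0
```

Request:
step_arm --grip_force 80 --increments '[{"translation": [0, 0, 0], "angular": [0, 0, 0], "gripper": 0.5}, {"translation": [0, 0, 0], "angular": [0, 0, 0], "gripper": 0.3}, {"translation": [0, 0, 0], "angular": [0, 0, 0], "gripper": 0.1}, {"translation": [0, 0, 0], "angular": [0, 0, 0], "gripper": 0.0}, {"translation": [0, 0, 0], "angular": [0, 0, 0], "gripper": 0.0}]'

```text
t: 4.62
tcp_pos: [0.4403, -0.1489, 0.1698]
ee_rot: [0.0, 0.644, 0.765, -0.0]
ft_force: [-2.1, 0.4, 5.1]
width: 0.152
grasp_force: 78.8
```

Request:
step_arm --increments '[{"translation": [0, 0, 0], "angular": [0, 0, 0], "gripper": 0}, {"translation": [0, 0, 0], "angular": [0, 0, 0], "gripper": 0}, {"translation": [0, 0, 0], "angular": [0, 0, 0], "gripper": 0.0}]'

```text
t: 5.0
tcp_pos: [0.4403, -0.1489, 0.1699]
ee_rot: [0.0, 0.644, 0.765, -0.0]
ft_force: [-1.3, 0.3, 5.9]
width: 0.153
grasp_force: 78.8
```

Request:
step_arm --increments '[{"translation": [0, 0, -0.015], "angular": [0, 0, 0], "gripper": 0}, {"translation": [0, 0, -0.04], "angular": [0, 0, 0], "gripper": 0}, {"translation": [0, 0, -0.07], "angular": [0, 0, 0], "gripper": 0}, {"translation": [0, 0, -0.1], "angular": [0, 0, 0], "gripper": 0}, {"translation": [0, 0, -0.1], "angular": [0, 0, 0], "gripper": 0}]'

```text
t: 5.62
tcp_pos: [0.4418, -0.1494, 0.2716]
ee_rot: [0.003, 0.644, 0.765, 0.001]
ft_force: [0.1, 0.2, -3.7]
width: 0.154
grasp_force: 78.1
```

```bash
python3 snap.py wrist 3; python3 - <<'E'
from h import *
from rig import bot
c=load("wrist",3);cv2.imwrite("pics/k.png",cv2.resize(c["img"][20:260,150:370,::-1],(550,600),interpolation=cv2.INTER_CUBIC))
P=cloud(c); L=(P-c["tcp"])@c["Rt"]; h=cv2.cvtColor(c["img"],cv2.COLOR_RGB2HSV)
m=(abs(L[...,2]+.037)<.008)&(h[...,0]>55)&(h[...,0]<95)&(h[...,1]>60); m[:60]=0;m[:,:200]=0;m[:,320:]=0
q=L[m]; print(len(q),np.median(q[:,2])); l=cv2.fitLine(q[:,:2].astype(np.float32),cv2.DIST_L2,0,.001,.001).ravel(); print(l, np.percentile(q[:,0],[.5,99.5]))
for lo,hi in((-.1,.03),(.03,.045),(.045,.07)):
    w=q[(q[:,0]>lo)&(q[:,0]<hi)]; print(len(w), w.mean(0) if len(w) else 0)
print(goto(bot.get_obs(),[.3,.276,.27],17))
E
```

```text
5.675 [ 0.4406 -0.1487  0.2695] [9.000e-04 6.435e-01 7.654e-01 3.000e-04] [ 0.26  0.57 -3.69] [-0.51 -0.06  1.75  0.    1.45 -0.68]
6969 -0.03776553378501513
[ 9.9999994e-01 -2.7525649e-04  2.2548424e-02  1.8882635e-03] [-0.01978398  0.05763008]
4010 [ 0.00637482  0.00187874 -0.03777804]
1513 [ 0.03761725  0.00191021 -0.03773472]
1446 [ 0.05163349  0.0018917  -0.03743981]
(array([ 0.4426, -0.0656, -0.0011]), array([ 2.0000e-03, -3.0000e-04,  1.4467e+00]))
```

View pics/k.png

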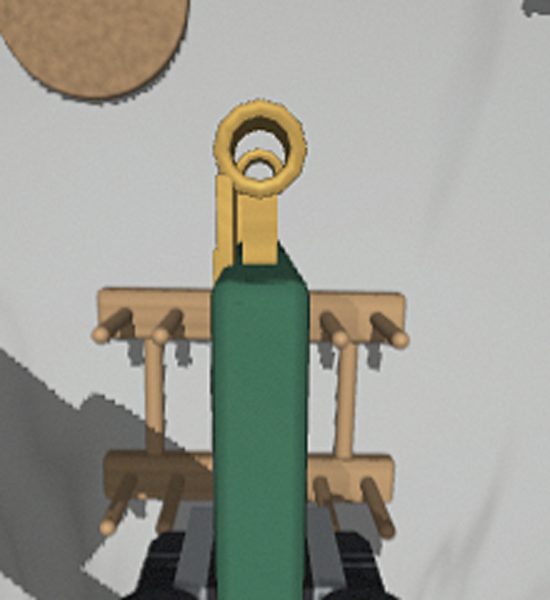

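The crop shows the upper knuckle ring centred near (260,147), with the lower knuckle visible through its bore. The door is square in the gripper.

```bash
cat > kn.py <<'E'
from h import *
from scipy.optimize import least_squares
def knuckle(k,z0=-.0078):
    c=load("wrist",k); P=cloud(c); L=(P-c["tcp"])@c["Rt"]; h=cv2.cvtColor(c["img"],cv2.COLOR_RGB2HSV)
    m=(h[...,0]>12)&(h[...,0]<32)&(h[...,1]>110)&(abs(L[...,2]-z0)<.006)&(L[...,0]>.055)&(L[...,0]<.1)&(abs(L[...,1])<.02)
    v,u=np.nonzero(m); print("ring",m.sum(),"z",np.median(L[m][:,2]),u.min(),u.max(),v.min(),v.max())
    ct=max(cv2.findContours(m.astype(np.uint8),0,cv2.CHAIN_APPROX_NONE)[0],key=len).reshape(-1,2).astype(float)
    C,d=rays(c,ct); C=(C-c["tcp"])@c["Rt"]; d=d@c["Rt"]; q=(C+d*((z0-C[2])/d[:,2])[:,None])[:,:2]
    x0=q[:,0].max()-.008; q=q[q[:,0]>x0-.002]
    r=least_squares(lambda a:np.hypot(q[:,0]-a[0],q[:,1]-a[1])-a[2],[x0,.002,.008],loss="soft_l1",f_scale=.0003); print("centre",r.x.round(5),len(q))
    return r.x
if __name__=="__main__":
    import sys; knuckle(sys.argv[1])
E
python3 kn.py 3
```

```text
ring 1333 z -0.007481112966288225 235 272 60 131
centre [0.07676 0.00196 0.00739] 64
```

```bash
python3 - <<'E'
from h import *
from rig import bot
o=bot.get_obs(); print(goto(o,[.36,.258,.27],17.06)); 
for s,xy in((.25,(.39,-.05)),(.5,(.37,.05)),(.75,(.36,.155))): print(goto(o,[*xy,.27],0)[0])
E
```

```text
(array([ 0.4145, -0.0096, -0.0009]), array([ 2.0000e-03, -3.0000e-04,  1.4456e+00]))
[ 0.1059 -0.0329 -0.0007]
[ 0.2079 -0.0354 -0.0008]
[ 0.3131 -0.0272 -0.0009]
```

Request:
step_arm --increments '[{"translation": [0.025, -0.01, 0], "angular": [0, 0, 0.08], "gripper": 0}, {"translation": [0.065, -0.02, 0], "angular": [0, 0, 0.22], "gripper": 0}, {"translation": [0.105, -0.032, 0], "angular": [0, 0, 0.37], "gripper": 0}, {"translation": [0.15, -0.034, 0], "angular": [0, 0, 0.52], "gripper": 0}, {"translation": [0.195, -0.035, 0], "angular": [0, 0, 0.67], "gripper": 0}]'

```text
t: 6.3
tcp_pos: [0.3704, 0.0389, 0.2667]
ee_rot: [-0.001, 0.861, 0.509, -0.001]
ft_force: [0.7, 0.1, -3.0]
width: 0.151
grasp_force: 78.3
```

```bash
python3 - <<'E'
from h import *
from rig import bot
o=bot.get_obs(); print(goto(o,[.36,.258,.27],17.06),goto(o,[.36,.155,.27],17.06)[0],o["grasp_force"])
E
```

```text
(array([ 0.1869, -0.1148, -0.003 ]), array([-0.0029,  0.0021,  0.7697])) [ 0.0967 -0.0652 -0.0031] 78.29404950141907
```

Request:
step_arm --increments '[{"translation": [0.035, -0.025, 0], "angular": [0, 0, 0.15], "gripper": 0}, {"translation": [0.075, -0.05, 0], "angular": [0, 0, 0.3], "gripper": 0}, {"translation": [0.115, -0.075, 0], "angular": [0, 0, 0.45], "gripper": 0}, {"translation": [0.155, -0.1, 0], "angular": [0, 0, 0.6], "gripper": 0}, {"translation": [0.18, -0.114, 0], "angular": [0, 0, 0.74], "gripper": 0}]'

```text
t: 6.92
tcp_pos: [0.3563, 0.2516, 0.2666]
ee_rot: [0.0, 0.986, 0.165, -0.002]
ft_force: [0.4, -0.7, -2.6]
width: 0.156
grasp_force: 78.6
```

Request:
step_arm --increments '[{"translation": [0, 0, 0], "angular": [0, 0, 0], "gripper": 0}, {"translation": [0, 0, 0], "angular": [0, 0, 0], "gripper": 0}]'

```text
t: 7.18
tcp_pos: [0.3571, 0.2494, 0.2673]
ee_rot: [0.001, 0.986, 0.167, -0.002]
ft_force: [-0.1, -0.6, -3.5]
width: 0.151
grasp_force: 79.2
```

```bash
python3 - <<'E'
from h import *
from rig import bot
o=bot.get_obs(); print(o["tcp_pos"],goto(o,[.36,.258,.21],17.06))
E
```

```text
[0.35707512 0.24935242 0.26729923] (array([ 0.0058, -0.0073,  0.0573]), array([0.0009, 0.0033, 0.0368]))
```

Request:
step_arm --increments '[{"translation": [0.003, -0.004, 0.02], "angular": [0.001, 0.003, 0.0368], "gripper": 0}, {"translation": [0.006, -0.007, 0.04], "angular": [0.001, 0.003, 0.0368], "gripper": 0}, {"translation": [0.006, -0.007, 0.057], "angular": [0.001, 0.003, 0.0368], "gripper": 0}, {"translation": [0.006, -0.007, 0.057], "angular": [0.001, 0.003, 0.0368], "gripper": 0}, {"translation": [0.006, -0.007, 0.057], "angular": [0.001, 0.003, 0.0368], "gripper": 0}]'

```text
t: 7.8
tcp_pos: [0.3618, 0.2582, 0.2124]
ee_rot: [-0.001, 0.989, 0.147, 0.002]
ft_force: [-0.4, -0.7, -3.2]
width: 0.155
grasp_force: 79.1
```

```bash
python3 snap.py wrist 4; python3 kn.py 4; python3 - <<'E'
from h import *
from rig import bot
o=bot.get_obs(); print(goto(o,[.4126,.2742,.21],17.06))
E
```

```text
7.85 [0.3621 0.2584 0.2129] [-9.000e-04  9.891e-01  1.474e-01  2.200e-03] [ 0.31 -0.19 -4.18] [ 0.42 -0.06  1.87  0.    1.33  1.7 ]
ring 1315 z -0.005087002951360362 235 272 60 131
centre [ 0.07654 -0.00132  0.00727] 64
(array([ 0.0529, -0.0004,  0.0031]), array([-0.0011, -0.0046, -0.0019]))
```

Request:
step_arm --increments '[{"translation": [0.015, 0, 0], "angular": [0, 0, 0], "gripper": 0}, {"translation": [0.033, 0, 0], "angular": [0, 0, 0], "gripper": 0}, {"translation": [0.033, 0, 0], "angular": [0, 0, 0], "gripper": 0}, {"translation": [0.033, 0, 0], "angular": [0, 0, 0], "gripper": 0}, {"translation": [0.033, 0, 0], "angular": [0, 0, 0], "gripper": 0}]'

```text
t: 8.48
tcp_pos: [0.3924, 0.2682, 0.2119]
ee_rot: [-0.001, 0.989, 0.148, 0.001]
ft_force: [-0.5, -1.0, -3.3]
width: 0.158
grasp_force: 79.1
```

```bash
python3 snap.py wrist 5; python3 kn.py 5; python3 - <<'E'
from h import *
from rig import bot,optics
o=bot.get_obs(); print(goto(o,[.4126,.2742,.21],17.06),o["qd"].round(4))
c=load("wrist",5); cv2.imwrite("pics/w5.png",cv2.resize(c["img"][30:150,190:320,::-1],(650,600),interpolation=cv2.INTER_CUBIC))
E
```

```text
8.525 [0.3925 0.2682 0.212 ] [-7.000e-04  9.890e-01  1.478e-01  1.200e-03] [-0.12 -0.71 -4.38] [0.42 0.01 1.8  0.   1.33 1.69]
ring 1313 z -0.005539209073817488 235 272 60 131
centre [ 0.07689 -0.0015   0.0073 ] 65
(array([0.021 , 0.0002, 0.0021]), array([-0.001 , -0.0026, -0.001 ])) [-0.0015 -0.0026 -0.0006  0.0002 -0.0002  0.0011]
```

View pics/w5.png

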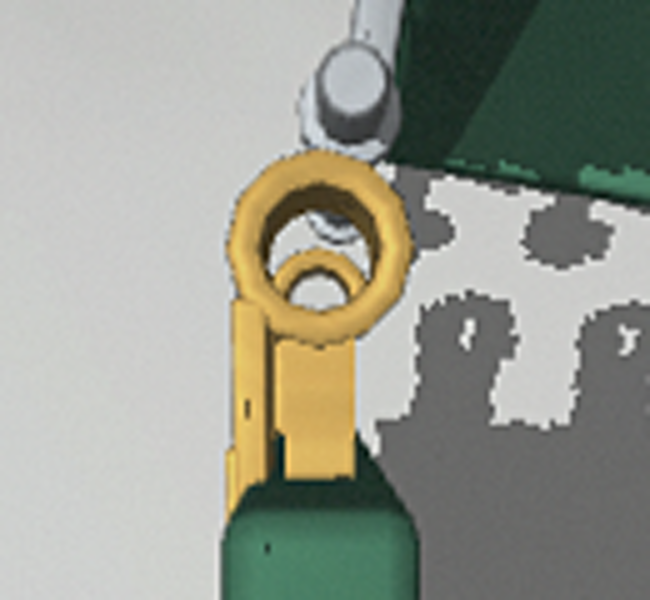

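The crop shows the ring at about (320,247) and the pin tip at about (353,80), so the pin lies roughly 4 mm to the right and 20 mm ahead.

```bash
cat > rel.py <<'E'
from h import *
import sys
def fitc(pts,r):
    from scipy.optimize import least_squares
    x0=np.r_[pts.mean(0),r]; return least_squares(lambda a:np.hypot(*(pts-a[:2]).T)-a[2],x0,loss="soft_l1",f_scale=.0003).x
def rel(k):
    c=load("wrist",k); P=cloud(c); h=cv2.cvtColor(c["img"],cv2.COLOR_RGB2HSV); Rt=c["Rt"]; L=(P-c["tcp"])@Rt
    v,u=np.mgrid[0:384,0:512]; near=(u>200)&(u<310)&(v>20)&(v<150)
    br=(h[...,0]>12)&(h[...,0]<32)&(h[...,1]>110)&near&(P[...,2]>.2)
    zr=np.median(P[br][:,2]); ct=max(cv2.findContours(br.astype(np.uint8),0,1)[0],key=len).reshape(-1,2)
    q=(plane(c,ct,zr)-c["tcp"])@Rt; q=q[:,:2]; q=q[q[:,0]>q[:,0].max()-.0105]; a=fitc(q,.008)
    g=(h[...,1]<50)&near&(P[...,2]>.1)&(v<100)&(c["img"].min(2)>110)
    zz=P[g&(P[...,2]>.165)&(P[...,2]<.182)][:,2]; zt=np.median(zz[zz>np.percentile(zz,40)])
    t=g&(P[...,2]>zt-.0035)&(P[...,2]<zt+.004)
    n,l,st,_=cv2.connectedComponentsWithStats(t.astype(np.uint8)); i=1+st[1:,4].argmax(); t=l==i
    ct2=cv2.findContours(t.astype(np.uint8),0,1)[0][0].reshape(-1,2); q2=((plane(c,ct2,zt)-c["tcp"])@Rt)[:,:2]; b=fitc(q2,.004)
    print("ring",a.round(4),"z",zr.round(4),"pin",b.round(4),"z",zt.round(4),st[i],"| shift tool",(b-a)[:2].round(4))
rel(sys.argv[1])
E
python3 rel.py 5
```

```text
ring [ 0.0771 -0.0015  0.0074] z 0.2177 pin [0.0981 0.002  0.0035] z 0.1722 [253  38  14  15 158] | shift tool [0.0211 0.0035]
```

Request:
step_arm --increments '[{"translation": [0.007, 0.0035, 0], "angular": [-0.001, -0.0026, -0.001], "gripper": 0}, {"translation": [0.014, 0.0035, 0], "angular": [-0.001, -0.0026, -0.001], "gripper": 0}, {"translation": [0.021, 0.0035, 0], "angular": [-0.001, -0.0026, -0.001], "gripper": 0}, {"translation": [0.021, 0.0035, 0], "angular": [-0.001, -0.0026, -0.001], "gripper": 0}, {"translation": [0.021, 0.0035, 0], "angular": [-0.001, -0.0026, -0.001], "gripper": 0}]'

```text
t: 9.15
tcp_pos: [0.4139, 0.271, 0.212]
ee_rot: [-0.0, 0.989, 0.148, -0.0]
ft_force: [-0.4, -0.1, -4.4]
width: 0.154
grasp_force: 79.1
```

```bash
python3 snap.py wrist 6; python3 - <<'E'
from h import *
from rig import bot
o=bot.get_obs(); print(goto(o,o["tcp_pos"],17.06)[1])
c=load("wrist",6); im=cv2.resize(c["img"][40:120,205:305,::-1],(750,600),interpolation=cv2.INTER_CUBIC); cv2.imwrite("pics/w6.png",im)
P=cloud(c);h=cv2.cvtColor(c["img"],cv2.COLOR_RGB2HSV)
g=(h[...,1]<60)&(P[...,2]>.166)&(P[...,2]<.179); g[:50]=0;g[105:]=0;g[:,:230]=0;g[:,280:]=0
v,u=np.nonzero(g); print(len(u),u.min(),u.max(),v.min(),v.max(),u.mean(),v.mean())
zr=.2177
for s in(0,): 
    X=plane(c,[[u.mean(),v.mean()]],.172); print("pin tool",(X-c["tcp"])@c["Rt"])
E
python3 kn.py 6
```

```text
9.2 [0.4138 0.271  0.212 ] [ 0.000e+00  9.889e-01  1.483e-01 -1.000e-04] [ 0.73  0.58 -3.73] [0.4  0.05 1.76 0.   1.33 1.68]
[ 0.      0.0002 -0.0002]
146 247 261 79 91 253.54109589041096 85.3013698630137
pin tool [[ 0.07721712 -0.00148581  0.03996574]]
ring 1324 z -0.005523608809331766 235 272 60 131
centre [ 0.07692 -0.00148  0.00732] 65
```

View pics/w6.png

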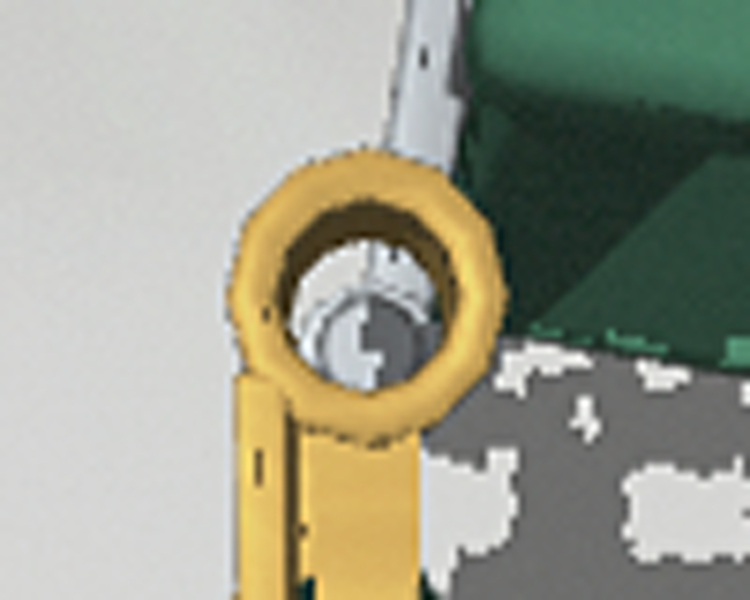

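The crop shows the pin tip through the upper bore at about (370,345), sideways centred. The measured offset between ring and pin is under 0.4 mm, so I can descend.

Request:
step_arm --increments '[{"translation": [0, 0, 0.008], "angular": [0, 0, 0], "gripper": 0}, {"translation": [0, 0, 0.016], "angular": [0, 0, 0], "gripper": 0}, {"translation": [0, 0, 0.02], "angular": [0, 0, 0], "gripper": 0}, {"translation": [0, 0, 0.02], "angular": [0, 0, 0], "gripper": 0}]'

```text
t: 9.7
tcp_pos: [0.4135, 0.2709, 0.1914]
ee_rot: [0.0, 0.989, 0.148, -0.001]
ft_force: [0.4, 0.0, -3.6]
width: 0.155
grasp_force: 79.1
```

Request:
step_arm --increments '[{"translation": [0, 0, 0.002], "angular": [0, 0, 0], "gripper": 0}, {"translation": [0, 0, 0.004], "angular": [0, 0, 0], "gripper": 0}, {"translation": [0, 0, 0.006], "angular": [0, 0, 0], "gripper": 0}, {"translation": [0, 0, 0.006], "angular": [0, 0, 0], "gripper": 0}]'

```text
t: 10.2
tcp_pos: [0.4139, 0.271, 0.186]
ee_rot: [-0.0, 0.989, 0.148, -0.0]
ft_force: [-0.1, 0.1, -4.2]
width: 0.154
grasp_force: 79.1
```

Request:
step_arm --increments '[{"translation": [0, 0, 0.002], "angular": [0, 0, 0], "gripper": 0}, {"translation": [0, 0, 0.004], "angular": [0, 0, 0], "gripper": 0}, {"translation": [0, 0, 0.006], "angular": [0, 0, 0], "gripper": 0}, {"translation": [0, 0, 0.006], "angular": [0, 0, 0], "gripper": 0}]'

```text
t: 10.7
tcp_pos: [0.4138, 0.271, 0.1799]
ee_rot: [0.0, 0.989, 0.148, -0.0]
ft_force: [0.6, -0.5, -3.1]
width: 0.154
grasp_force: 79.1
```

Request:
step_arm --increments '[{"translation": [0, 0, 0.002], "angular": [0, 0, 0], "gripper": 0}, {"translation": [0, 0, 0.004], "angular": [0, 0, 0], "gripper": 0}, {"translation": [0, 0, 0.006], "angular": [0, 0, 0], "gripper": 0}, {"translation": [0, 0, 0.008], "angular": [0, 0, 0], "gripper": 0}, {"translation": [0, 0, 0.008], "angular": [0, 0, 0], "gripper": 0}]'

```text
t: 11.32
tcp_pos: [0.4138, 0.271, 0.1719]
ee_rot: [0.0, 0.989, 0.148, -0.0]
ft_force: [0.6, 0.2, -4.1]
width: 0.156
grasp_force: 79.1
```

Request:
step_arm --increments '[{"translation": [0, 0, 0.001], "angular": [0, 0, 0], "gripper": 0}, {"translation": [0, 0, 0.002], "angular": [0, 0, 0], "gripper": 0}, {"translation": [0, 0, 0.002], "angular": [0, 0, 0], "gripper": 0}]'

```text
t: 11.7
tcp_pos: [0.414, 0.271, 0.1701]
ee_rot: [-0.0, 0.989, 0.148, 0.0]
ft_force: [0.5, 0.1, -2.9]
width: 0.158
grasp_force: 79.1
```

Request:
step_arm --increments '[{"translation": [0, 0, 0.001], "angular": [0, 0, 0], "gripper": 0}, {"translation": [0, 0, 0.0015], "angular": [0, 0, 0], "gripper": 0}, {"translation": [0, 0, 0.0015], "angular": [0, 0, 0], "gripper": 0}]'

```text
t: 12.08
tcp_pos: [0.414, 0.2711, 0.1686]
ee_rot: [-0.0, 0.989, 0.148, 0.0]
ft_force: [-0.1, -0.5, -3.5]
width: 0.152
grasp_force: 79.1
```

Request:
step_arm --increments '[{"translation": [0, 0, 0.0005], "angular": [0, 0, 0], "gripper": 0}, {"translation": [0, 0, 0.0008], "angular": [0, 0, 0], "gripper": 0}, {"translation": [0, 0, 0.0008], "angular": [0, 0, 0], "gripper": 0}]'

```text
t: 12.45
tcp_pos: [0.414, 0.2711, 0.1678]
ee_rot: [-0.0, 0.989, 0.148, 0.0]
ft_force: [-0.2, -0.1, -3.4]
width: 0.156
grasp_force: 79.1
```

Still hanging at about −3.5 N, so I'll carry on in half-millimetre steps.

Request:
step_arm --increments '[{"translation": [0, 0, 0.0004], "angular": [0, 0, 0], "gripper": 0}, {"translation": [0, 0, 0.0008], "angular": [0, 0, 0], "gripper": 0}, {"translation": [0, 0, 0.0008], "angular": [0, 0, 0], "gripper": 0}]'

```text
t: 12.82
tcp_pos: [0.4141, 0.2711, 0.1676]
ee_rot: [-0.0, 0.989, 0.148, 0.0]
ft_force: [-2.4, -1.1, 1.4]
width: 0.154
grasp_force: 79.6
```

Request:
step_arm --increments '[{"translation": [0, 0, 0.0004], "angular": [0, 0, 0], "gripper": 0}, {"translation": [0, 0, 0.0008], "angular": [0, 0, 0], "gripper": 0}, {"translation": [0, 0, 0.0008], "angular": [0, 0, 0], "gripper": 0}]'

```text
t: 13.2
tcp_pos: [0.4141, 0.2712, 0.1675]
ee_rot: [-0.0, 0.989, 0.148, 0.0]
ft_force: [-5.3, -1.9, 6.8]
width: 0.157
grasp_force: 80.5
```

```bash
python3 snap.py wrist 7; python3 kn.py 7; python3 - <<'E'
from h import *
c=load("wrist",7); P=cloud(c); h=cv2.cvtColor(c["img"],cv2.COLOR_RGB2HSV)
b=(h[...,0]>12)&(h[...,0]<32)&(h[...,1]>110); b[:40]=0;b[110:]=0;b[:,:225]=0;b[:,285:]=0
print("tube top z",np.percentile(P[b][:,2],[20,50,80]))
g=(h[...,1]<60)&(P[...,2]>.15)&(P[...,2]<.179); g[:50]=0;g[105:]=0;g[:,:235]=0;g[:,272:]=0
print("pin tip z",g.sum(),np.median(P[g][:,2]),(plane(c,[np.argwhere(g).mean(0)[::-1]],.172)-c["tcp"])@c["Rt"])
E
```

```text
13.25 [0.414  0.2712 0.1675] [-1.000e-04  9.890e-01  1.482e-01  3.000e-04] [-4.96 -1.83  6.78] [0.4  0.1  1.8  0.   1.24 1.68]
ring 1318 z -0.005669486690142127 236 272 60 132
centre [ 0.07691 -0.00146  0.0073 ] 64
tube top z [0.17220661 0.17318657 0.17386838]
pin tip z 470 0.17126627146131504 [[ 0.07909782 -0.00069371 -0.00449522]]
```

Request:
step_arm --grip_force 20 --increments '[{"translation": [0, 0, -0.0008], "angular": [0, 0, 0], "gripper": 0}, {"translation": [0, 0, -0.0008], "angular": [0, 0, 0], "gripper": 0}, {"translation": [0, 0, -0.0008], "angular": [0, 0, 0], "gripper": 0.3}, {"translation": [0, 0, -0.0008], "angular": [0, 0, 0], "gripper": 0.5}, {"translation": [0, 0, -0.0008], "angular": [0, 0, 0], "gripper": 0.6}]'

```text
t: 13.88
tcp_pos: [0.4142, 0.2711, 0.1668]
ee_rot: [-0.0, 0.989, 0.148, 0.0]
ft_force: [0.7, 0.2, 0.5]
width: 0.601
grasp_force: 0.0
```

Request:
step_arm --increments '[{"translation": [0, 0, -0.001], "angular": [0, 0, 0], "gripper": 0.6}, {"translation": [0, 0, -0.03], "angular": [0, 0, 0], "gripper": 0.6}, {"translation": [0, 0, -0.07], "angular": [0, 0, 0], "gripper": 0.6}, {"translation": [0, 0, -0.11], "angular": [0, 0, 0], "gripper": 0.6}, {"translation": [0, 0, -0.11], "angular": [0, 0, 0], "gripper": 0.6}]'

```text
t: 14.5
tcp_pos: [0.4164, 0.2721, 0.2814]
ee_rot: [-0.001, 0.989, 0.148, 0.005]
ft_force: [-0.5, 0.0, -0.6]
width: 0.6
grasp_force: 0.0
```

```bash
python3 snap.py wrist 8; python3 - <<'E'
from h import *
c=load("wrist",8); P=cloud(c); h=cv2.cvtColor(c["img"],cv2.COLOR_RGB2HSV)
g=(h[...,0]>55)&(h[...,0]<95)&(h[...,1]>60)
m=g&(abs(P[...,2]-.204)<.006)&(P[...,0]<.475)
q=P[m]; l=cv2.fitLine(q[:,:2].astype(np.float32),cv2.DIST_HUBER,0,.001,.001).ravel(); l[:2]*=np.sign(l[0]); print("door top",len(q),np.median(q[:,2]),l,np.degrees(np.arctan2(l[1],l[0]))); s=(q[:,:2]-l[2:])@l[:2]; e=[l[2:]+l[:2]*t for t in np.percentile(s,[.5,99.5])]; print("ends",e)
m=g&(abs(P[...,2]-.22)<.006)&(P[...,0]>.48); q=P[m]; print("cup top",len(q)); r=cv2.minAreaRect((q[:,:2]*1000).astype(np.float32)); print(r,cv2.boxPoints(r).round(0).tolist())
b=(h[...,0]>12)&(h[...,0]<32)&(h[...,1]>110)&(abs(P[...,2]-.174)<.01)&(P[...,0]>.45); print("tube",b.sum(),np.median(P[b],axis=0))
E
```

```text
14.55 [0.415  0.2715 0.2789] [-6.000e-04  9.889e-01  1.482e-01  2.200e-03] [-0.21 -0.16 -0.33] [ 0.4  -0.    1.67 -0.    1.47  1.68]
door top 3454 0.20158920198797428 [0.9564735  0.29181904 0.39449528 0.26670462] 16.966888
ends [array([0.30771813, 0.24022901]), array([0.46584411, 0.28847307])]
cup top 23741
((543.7821044921875, 214.55084228515625), (67.82839965820312, 168.88829040527344), 8.335390090942383) [[498.0, 293.0], [522.0, 126.0], [590.0, 136.0], [565.0, 303.0]]
tube 385 [0.47843647 0.2939334  0.1733814 ]
```

View pics/wrist8.png

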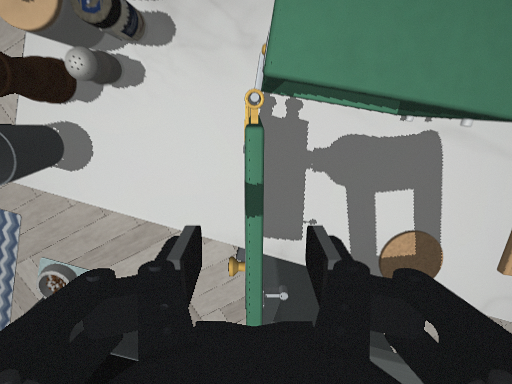

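The wrist view shows the door hung and standing open, its top edge running from (255,125) to (255,325). The knuckle sits on the pin at (254,98), the knob is on the left at (235,266) and the tongue on the right at (283,296).

```bash
python3 - <<'E'
from h import *
from rig import bot
o=bot.get_obs(); print(goto(o,[.318,.295,.28],17),goto(o,[.318,.295,.165],17)[0])
E
```

```text
(array([-0.0859, -0.0509, -0.0015]), array([-0.0005, -0.0046,  0.0009])) [-0.0864 -0.0508  0.1135]
```

Request:
step_arm --increments '[{"translation": [-0.043, -0.025, 0], "angular": [0, 0, 0], "gripper": 0.3}, {"translation": [-0.086, -0.05, 0], "angular": [0, 0, 0], "gripper": 0}, {"translation": [-0.086, -0.051, 0.03], "angular": [0, 0, 0], "gripper": 0}, {"translation": [-0.086, -0.051, 0.075], "angular": [0, 0, 0], "gripper": 0}, {"translation": [-0.086, -0.051, 0.114], "angular": [0, 0, 0], "gripper": 0}]'

```text
t: 15.18
tcp_pos: [0.3152, 0.2938, 0.16]
ee_rot: [0.001, 0.989, 0.148, -0.001]
ft_force: [0.1, 0.6, -0.1]
width: -0.0
grasp_force: 0.0
```

Request:
step_arm --increments '[{"translation": [0, 0, 0], "angular": [0, 0, 0], "gripper": 0}, {"translation": [0, 0, 0], "angular": [0, 0, 0], "gripper": 0}, {"translation": [0, 0.01, 0], "angular": [0, 0, 0], "gripper": 0}, {"translation": [0, 0.02, 0], "angular": [0, 0, 0], "gripper": 0}, {"translation": [0, 0.03, 0], "angular": [0, 0, 0], "gripper": 0}]'

```text
t: 15.8
tcp_pos: [0.3264, 0.2654, 0.1638]
ee_rot: [-0.0, 0.989, 0.148, 0.001]
ft_force: [0.2, -0.4, -0.3]
width: 0.001
grasp_force: 0.0
```

```bash
python3 - <<'E'
from h import *
from rig import bot
o=bot.get_obs();print(o["width"],o["joint_pos"].round(2)); R,p=tool(o); print(p,R.T@(np.array([.486,.294,.165])-p),goto(o,p,17)[1])
E
```

```text
0.0006772430899448382 [ 0.48 -0.06  1.98 -0.    1.22  1.75]
[0.32638849 0.26539972 0.16382156] [ 0.16099377  0.01937723 -0.00085388] [-0.0003 -0.0021  0.0004]
```

Set up as planned (r = 0.161, d = 0.019). Now I push along the arc at 4° per row.

Request:
step_arm --increments '[{"translation": [-0.001, 0.0112, 0], "angular": [0, 0, -0.0698], "gripper": 0}, {"translation": [-0.0012, 0.0225, 0], "angular": [0, 0, -0.1396], "gripper": 0}, {"translation": [-0.0007, 0.0337, 0], "angular": [0, 0, -0.2094], "gripper": 0}, {"translation": [0.0007, 0.0449, 0], "angular": [0, 0, -0.2793], "gripper": 0}, {"translation": [0.0028, 0.0559, 0], "angular": [0, 0, -0.3491], "gripper": 0}]'

```text
t: 16.42
tcp_pos: [0.3453, 0.2125, 0.1635]
ee_rot: [-0.0, 0.948, 0.318, 0.001]
ft_force: [-0.9, -0.3, 1.6]
width: 0.003
grasp_force: 0.5
```

Request:
step_arm --increments '[{"translation": [-0.001, 0.0112, 0], "angular": [0, 0, -0.0698], "gripper": 0}, {"translation": [-0.0012, 0.0225, 0], "angular": [0, 0, -0.1396], "gripper": 0}, {"translation": [-0.0007, 0.0337, 0], "angular": [0, 0, -0.2094], "gripper": 0}, {"translation": [0.0007, 0.0449, 0], "angular": [0, 0, -0.2793], "gripper": 0}, {"translation": [0.0028, 0.0559, 0], "angular": [0, 0, -0.3491], "gripper": 0}]'

```text
t: 17.05
tcp_pos: [0.3811, 0.1694, 0.1635]
ee_rot: [0.0, 0.878, 0.478, 0.0]
ft_force: [-0.6, 0.2, 1.3]
width: 0.002
grasp_force: 0.6
```

```bash
python3 snap.py wrist 9; python3 - <<'E'
from h import *
from rig import bot
o=bot.get_obs(); R,p=tool(o); print("r,d",R.T@(np.array([.486,.294,.165])-p),goto(o,p,57)[1])
c=load("wrist",9); P=cloud(c); h=cv2.cvtColor(c["img"],cv2.COLOR_RGB2HSV)
m=(h[...,0]>55)&(h[...,0]<95)&(h[...,1]>60)&(abs(P[...,2]-.204)<.006)&(np.hypot(P[...,0]-.486,P[...,1]-.294)<.2)
q=P[m];print(len(q));l=cv2.fitLine(q[:,:2].astype(np.float32),cv2.DIST_HUBER,0,.001,.001).ravel(); print(l,np.degrees(np.arctan2(l[1],l[0])))
E
```

```text
17.1 [0.3822 0.1689 0.1637] [8.000e-04 8.781e-01 4.785e-01 1.000e-03] [ 1.04 -0.78  0.28] [ 0.21 -0.07  1.98 -0.    1.22  0.78]
r,d [ 0.1614056   0.01937317 -0.001128  ] [ 0.0023 -0.0009  0.0031]
10890
[0.5482823  0.8362933  0.42971402 0.20726171] 56.750748
```

Request:
step_arm --increments '[{"translation": [-0.001, 0.0112, 0], "angular": [0, 0, -0.0698], "gripper": 0}, {"translation": [-0.0012, 0.0225, 0], "angular": [0, 0, -0.1396], "gripper": 0}, {"translation": [-0.0007, 0.0337, 0], "angular": [0, 0, -0.2094], "gripper": 0}, {"translation": [0.0007, 0.0449, 0], "angular": [0, 0, -0.2793], "gripper": 0}, {"translation": [0.0028, 0.0559, 0], "angular": [0, 0, -0.3491], "gripper": 0}]'

```text
t: 17.73
tcp_pos: [0.4293, 0.1417, 0.1633]
ee_rot: [0.0, 0.782, 0.623, 0.0]
ft_force: [-0.6, -0.7, 0.4]
width: 0.005
grasp_force: 0.4
```

Request:
step_arm --increments '[{"translation": [-0.0006, 0.0056, 0], "angular": [0, 0, -0.0349], "gripper": 0}, {"translation": [-0.001, 0.0112, 0], "angular": [0, 0, -0.0698], "gripper": 0}, {"translation": [-0.0012, 0.0169, 0], "angular": [0, 0, -0.1047], "gripper": 0}, {"translation": [-0.0012, 0.0225, 0], "angular": [0, 0, -0.1396], "gripper": 0}, {"translation": [-0.0012, 0.0225, 0], "angular": [0, 0, -0.1396], "gripper": 0}]'

```text
t: 18.35
tcp_pos: [0.451, 0.1358, 0.1633]
ee_rot: [0.0, 0.738, 0.675, 0.0]
ft_force: [-0.0, 0.1, 0.3]
width: -0.001
grasp_force: 0.0
```

```bash
python3 snap.py wrist 10; cat > dy.py <<'E'
import sys
from h import *
c=load("wrist",sys.argv[1]); P=cloud(c); h=cv2.cvtColor(c["img"],cv2.COLOR_RGB2HSV)
m=(h[...,0]>55)&(h[...,0]<95)&(h[...,1]>60)&(abs(P[...,2]-.204)<.007)
n,l,st,_=cv2.connectedComponentsWithStats(m.astype(np.uint8)); i=1+st[1:,4].argmax(); q=P[l==i]
f=cv2.fitLine(q[:,:2].astype(np.float32),cv2.DIST_HUBER,0,.001,.001).ravel(); print("door",len(q),f,np.degrees(np.arctan2(f[1],f[0])),cv2.minAreaRect((q[:,:2]*1000).astype(np.float32)))
m=(h[...,0]>55)&(h[...,0]<95)&(h[...,1]>60)&(P[...,2]>.214)&(P[...,2]<.228)
print("cup",m.sum(),cv2.minAreaRect((P[m][:,:2]*1000).astype(np.float32)))
E
python3 dy.py 10
```

```text
18.4 [0.4506 0.1359 0.1632] [-0.000e+00  7.376e-01  6.753e-01  2.000e-04] [-0.26 -0.69  1.19] [0.11 0.05 1.86 0.   1.22 0.2 ]
door 11194 [0.08833344 0.99609095 0.4780037  0.19181442] 84.93226 ((478.10772705078125, 185.8773193359375), (93.1082763671875, 15.237936019897461), 84.34251403808594)
cup 20911 ((479.91455078125, 177.11627197265625), (104.20653533935547, 131.2728729248047), 82.42577362060547)
```

Request:
step_arm --increments '[{"translation": [-0.0006, 0.0056, 0], "angular": [0, 0, -0.0349], "gripper": 0}, {"translation": [-0.001, 0.0112, 0], "angular": [0, 0, -0.0698], "gripper": 0}, {"translation": [-0.0012, 0.0169, 0], "angular": [0, 0, -0.1047], "gripper": 0}, {"translation": [-0.0012, 0.0225, 0], "angular": [0, 0, -0.1396], "gripper": 0}, {"translation": [-0.0012, 0.0225, 0], "angular": [0, 0, -0.1396], "gripper": 0}]'

```text
t: 19.02
tcp_pos: [0.4732, 0.1329, 0.1631]
ee_rot: [0.0, 0.688, 0.725, 0.0]
ft_force: [0.2, -0.6, 0.9]
width: 0.001
grasp_force: 0.6
```

Request:
step_arm --increments '[{"translation": [-0.0003, 0.0028, 0], "angular": [0, 0, -0.0175], "gripper": 0}, {"translation": [-0.0006, 0.0056, 0], "angular": [0, 0, -0.0349], "gripper": 0}, {"translation": [-0.0006, 0.0056, 0], "angular": [0, 0, -0.0349], "gripper": 0}]'

```text
t: 19.4
tcp_pos: [0.4791, 0.1326, 0.1631]
ee_rot: [0.0, 0.675, 0.738, 0.0]
ft_force: [-1.2, -2.0, 1.8]
width: -0.001
grasp_force: 1.0
```

Request:
step_arm --increments '[{"translation": [-0.0002, 0.0015, 0], "angular": [0, 0, -0.009], "gripper": 0}, {"translation": [-0.0003, 0.0028, 0], "angular": [0, 0, -0.0175], "gripper": 0}, {"translation": [-0.0003, 0.0028, 0], "angular": [0, 0, -0.0175], "gripper": 0}]'

```text
t: 19.77
tcp_pos: [0.4814, 0.1328, 0.1629]
ee_rot: [-0.0, 0.669, 0.743, 0.0]
ft_force: [-0.8, -0.1, 1.0]
width: -0.001
grasp_force: 0.0
```

Request:
step_arm --increments '[{"translation": [-0.0002, 0.0015, 0], "angular": [0, 0, -0.009], "gripper": 0}, {"translation": [-0.0003, 0.0028, 0], "angular": [0, 0, -0.0175], "gripper": 0}, {"translation": [-0.0003, 0.0028, 0], "angular": [0, 0, -0.0175], "gripper": 0}]'

```text
t: 20.15
tcp_pos: [0.4816, 0.1321, 0.1629]
ee_rot: [-0.002, 0.662, 0.749, -0.003]
ft_force: [-10.0, -3.0, 6.8]
width: 0.003
grasp_force: 0.0
```

```bash
python3 snap.py wrist 11; python3 dy.py 11
```

```text
20.2 [0.4816 0.1321 0.1629] [-0.0018  0.6622  0.7493 -0.0025] [-11.17  -3.4    7.55] [ 0.09  0.12  1.79 -0.    1.24 -0.03]
door 11237 [ 0.1342021  -0.990954    0.5000964   0.19322672] -82.28751 ((501.6344299316406, 187.02996826171875), (14.887575149536133, 93.48184204101562), 7.440207004547119)
cup 40766 ((501.11798095703125, 178.13543701171875), (131.20726013183594, 103.59017181396484), 5.230734825134277)
```

Request:
step_arm --increments '[{"translation": [0, -0.005, 0], "angular": [0, 0, 0], "gripper": 0}, {"translation": [0, -0.02, 0], "angular": [0, 0, 0], "gripper": 0}, {"translation": [0, -0.05, -0.01], "angular": [0, 0, 0], "gripper": 0}, {"translation": [0, -0.08, -0.06], "angular": [0, 0, 0], "gripper": 0}, {"translation": [0, -0.08, -0.1], "angular": [0, 0, 0], "gripper": 0}]'

```text
t: 20.82
tcp_pos: [0.4024, 0.1228, 0.2637]
ee_rot: [-0.0, 0.662, 0.749, -0.0]
ft_force: [1.7, -0.5, 0.4]
width: 0.002
grasp_force: 0.0
```

Request:
step_arm --increments '[{"translation": [0, 0, 0], "angular": [0, 0, 0], "gripper": 0}, {"translation": [0, 0, 0], "angular": [0, 0, 0], "gripper": 0}, {"translation": [0, 0, 0], "angular": [0, 0, 0], "gripper": 0}]'

```text
t: 21.2
tcp_pos: [0.4037, 0.1227, 0.2612]
ee_rot: [-0.001, 0.662, 0.749, -0.001]
ft_force: [-0.5, -0.9, 0.5]
width: -0.002
grasp_force: 0.0
```

```bash
python3 snap.py wrist 12; python3 dy.py 12; python3 snap.py scene 12; python3 - <<'E'
from h import *
a=load("wrist",12)["img"];b=load("scene",12)["img"][100:292,180:436]
b=cv2.resize(b,(512,384)); im=np.vstack([a[:,:],b])[:,:,::-1]; cv2.imwrite("pics/fin.png",cv2.resize(im,(400,600),interpolation=cv2.INTER_AREA))
E
```

```text
21.25 [0.4038 0.1227 0.2613] [-0.0011  0.6623  0.7493 -0.0011] [ 0.3   0.54 -0.18] [ 0.09 -0.15  1.85  0.    1.45 -0.03]
door 5770 [ 0.13826607 -0.9903951   0.49970895  0.19079249] -82.052475 ((501.8299865722656, 181.81588745117188), (15.100919723510742, 164.15335083007812), 7.918689250946045)
cup 17768 ((540.9404296875, 183.8076934814453), (55.61503982543945, 161.66220092773438), 8.83792495727539)
21.3 [0.404  0.1227 0.2615] [-0.001   0.6623  0.7493 -0.001 ] [-0.33 -0.48  0.42] [ 0.09 -0.15  1.85  0.    1.45 -0.03]
```

View pics/fin.png

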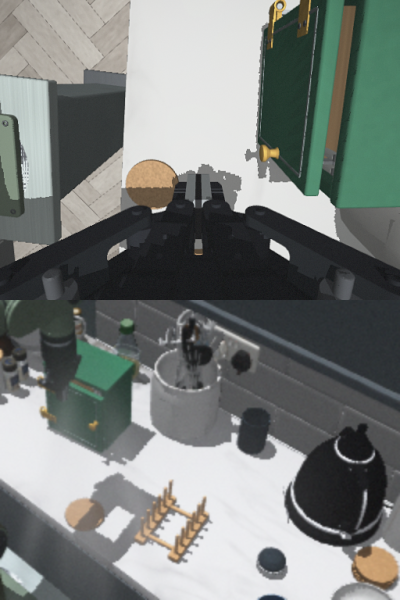

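The final view shows the door shut or nearly so, with a gap between it and the cupboard at about (335,150). I'll check that gap along the width against the expected uniform 6.5 mm.

```bash
python3 - <<'E'
from h import *
for k in(12,11):
    c=load("wrist",k); P=cloud(c); h=cv2.cvtColor(c["img"],cv2.COLOR_RGB2HSV); g=(h[...,0]>55)&(h[...,0]<95)&(h[...,1]>60)
    a=np.radians(7.9); X=np.array([np.cos(a),np.sin(a)]); Y=np.array([-np.sin(a),np.cos(a)])
    D=P[g&(abs(P[...,2]-.204)<.005)][:,:2]; C=P[g&(P[...,2]>.216)&(P[...,2]<.228)][:,:2]
    H=np.array([.486,.294])
    for y in np.arange(-.19,-.02,.02):
        d=D[abs((D-H)@Y-y)<.006]; e=C[abs((C-H)@Y-y)<.006]
        if len(d)>20 and len(e)>20: print(k,round(y,2),"door x",np.percentile((d-H)@X,[3,97]).round(4),"cup front",np.percentile((e-H)@X,1).round(4))
E
```

```text
12 -0.19 door x [-0.0059  0.0149] cup front 0.0133
12 -0.17 door x [-0.0061  0.0134] cup front 0.0134
12 -0.15 door x [-0.0061  0.0134] cup front 0.0132
12 -0.13 door x [-0.0064  0.0068] cup front 0.0127
12 -0.11 door x [-0.0062  0.0064] cup front 0.0129
12 -0.09 door x [-0.006   0.0067] cup front 0.0129
12 -0.07 door x [-0.006   0.0069] cup front 0.0127
12 -0.05 door x [-0.0063  0.007 ] cup front 0.0126
11 -0.15 door x [-0.0059  0.007 ] cup front 0.0133
11 -0.13 door x [-0.0058  0.0069] cup front 0.0132
11 -0.11 door x [-0.0059  0.0071] cup front 0.013
11 -0.09 door x [-0.0058  0.007 ] cup front 0.013
11 -0.07 door x [-0.0058  0.0071] cup front 0.0129
```

```bash
python3 -c "
from rig import bot
print(bot.close_job())"
```

```text
the job is handed in; nothing more can be done
None
```

The door is hung with both knuckles fully down on the pins and pushed shut: it stopped against the buffers with about 11 N of push, stayed shut after the arm backed off, and the job was handed in at about 21 s of the 72 s allowed.

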